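# Let the red toy ball out of the budgie treat dispenser

### The job

The budgie's red ball waits behind a gate in one of the two lanes of the treat dispenser. Press down the orange paddle on the red ball's side so that the lever's other end lifts its gate and the red ball rolls down into the yellow tray, then let the paddle come all the way back up so the gate is shut again. Only press: pick nothing up, do not touch the balls, leave the blue ball and its paddle alone, and do not disturb the things lying around.

Things in the scene. Friction and masses are not known exactly. Their poses are not given: they have to be found in the camera images.
- dispenser: Fixed, base 250 x 280 mm. Origin on the table mid-width. Two lanes (left y = +21, right y = -21 mm, 36 wide) slope 9 degrees down towards its -x (robot side) into a shared yellow-floored tray (x -70 to -130 mm, 84 wide). Gates at x = +20, lane floor there 50 mm high. A lever to each side lies along y at x = +20, z = 92; paddles at y = +175 and -175; hinge posts at y = +100 and -100, 100 high.
- lever_left (a joint): left (+y) lever, rad: 0 = paddle up, gate shut; 0.45 = paddle fully down, gate fully up (end stop). A spring returns it to 0 when let go. The ball passes under the gate above about 0.35. Hinge pin along the dispenser's x axis at its y = +100, z = 92 mm. The gate, a dark steel plate, hangs from the lever's inner end in the left lane.
- lever_right (a joint): right (-y) lever, rad: 0 = paddle up, gate shut; 0.45 = paddle fully down, gate fully up (end stop). A spring returns it to 0 when let go. The ball passes under the gate above about 0.35. Hinge pin along the dispenser's x axis at its y = -100, z = 92 mm. The gate, a dark steel plate, hangs from the lever's inner end in the right lane.
- paddle_left (a point): Centre of the top face of the orange paddle at the outer end of the left (+y) lever (44 x 40 mm, flat when up, about 100 mm above the table), 75 mm outside the hinge pin; it moves with the lever, sinking 33 mm over the full stroke. It needs about 1.5 N to start and 3.5 N held fully down, then meets a hard stop. It works the gate of the left lane only.
- paddle_right (a point): Centre of the top face of the orange paddle at the outer end of the right (-y) lever (44 x 40 mm, flat when up, about 100 mm above the table), 75 mm outside the hinge pin; it moves with the lever, sinking 33 mm over the full stroke. It needs about 1.5 N to start and 3.5 N held fully down, then meets a hard stop. It works the gate of the right lane only.
- red_ball: Red plastic ball, 28 mm across, about 18 g; origin at its centre. Starts resting against the uphill side of one of the gates (in either lane), its centre about 67 mm above the table; in the tray its centre is about 42 mm above the table, against the end wall. Rolls down in about a second.
- blue_ball: Blue plastic ball, same size, waiting behind the other gate; origin at its centre. It stays there.
- bowl: Loose yellow ceramic bowl, 100 mm across, 40 mm high; origin under its centre. Bystander.
- cuttlebone_frame: Loose grey plastic frame with a white cuttlebone, 140 x 64 x 12 mm, lying flat; origin under its centre. Bystander.
- swing_perch: Loose swing perch lying flat: wooden bar 120 mm long, 12 mm thick along its y, steel wire loop reaching 88 mm towards its +x; origin under the middle of the bar. Bystander.
- feeder_clip: Loose steel feeder clip, 60 x 26 mm, 37 mm high; origin under its centre. Bystander.

How it is judged:
By the outcome, as a careful person would: the job done as asked, in the order asked, and still so for the second after the job is handed in, with the robot touching nothing.
It also fails if it takes over 29 s, if anything falls off the work surface, if the arm or the gripper's body presses on something with over 40 N, if the wrist force passes 120 N, or if a joint passes its speed limit or range.

### The arm

A 6-joint arm with a two-finger parallel gripper is mounted at the origin on the work surface. World frame = base frame: x ahead of the robot, y to its left, z up, the work surface at z = 0. Lengths are in m, angles in rad, forces in N, time in s.
With the tool pointing down it reaches from about 0.3 to 0.775 m from the base axis. Payload 14.6 kg.
Tool frame: the origin (TCP) lies at the very end of the fingers, on their centre line; the grasp point (between the pads) lies 19 mm behind it; z points along the fingers, y is the line along which they close (so a half turn about z gives the same grasp; the last joint's range is limited). The gripper opens to 94 mm and grips with 3 to 60 N. Pads are 16 mm wide; open, the fingers measure 119 mm over their backs; the gripper's body (75 mm by 177 mm) begins 78 mm behind the grasp point.
Start: joints at [1.128, 0.3, 1.521, -0, 1.321, -0.067], TCP at [0.202, 0.512, 0.205] pointing down, gripper open.
Joint ranges: [-3.03, 3.03], [-0.79, 2.21], [0.23, 2.52], [-1.04, 4.18], [0, 3.07], [-2.55, 2.55]. Speed limits (rad/s): [2.22, 2.22, 2.57, 3.14, 3.14, 3.14].

### API

Orientations are given as [roll, pitch, yaw] about the fixed x, y, z axes, in that order (R = Rz(yaw) Ry(pitch) Rx(roll)).
In Python, from station import ctrl, cams gives the robot as it stands. The module is installed in compiled form; this text tells all that it offers.
- The arm moves only by the tool arm_command, never from a script. Its argument "plan" is a list that holds one entry, the list of rows, each a list of 7 numbers: the shift along the tool's x, y, z in shares of 400 mm (1.0 is 400 mm), then the turn, a rotation vector about the tool's x, y, z in shares of pi rad (1.0 is pi rad), then the closure, from -1 (fully open) to 1 (shut). A call has 1 to 12 rows; each row is the pose to reach, as a shift and turn from the pose commanded when the call began, along the tool's axes at that moment; what a row does not reach only later rows make up. A row lasts 1/10 s, in which the tool goes at most 50 mm and 8.59 degrees, less where a joint would pass 70% of its speed; a pose out of reach is approached as far as the arm can. No shift or turn number may pass 1 either way. A call with a gripper value outside its range is refused whole. The fingers move at their own pace and stop on an object; "squeeze" is the grip in N (left out, the last holds). Time passes only in rows, so rows that repeat a pose let the fingers close. It gives the time, the measured TCP pose, the force, the opening and the grip force at its end, in the units of the state.
- ctrl.get_obs(): the state, without advancing time (a new reading comes with each control period).
- cams.camera(name): name is "side" or "top" or "wrist"; returns (picture, depth): 420x560x3 uint8, blue, green, red; 420x560 float32, m along the optical axis (not along the pixel's ray), 0 where there is no reading.
- cams.camera_info(name): a dict with "fx", "fy", "cx", "cy" (pixels), "world_to_cam" (4x4, takes a point from world to camera coordinates). Camera axes: x right, y down, z forward; pixel columns grow to the right and rows downward; lengths in m; the calibration is good to about 2 mm. A picture is of the moment at which its call begins: read the wrist's pose just before it. camera_info takes no time and is no camera call; for the wrist camera it gives the pose at the moment of the call.
- ctrl.hand_in(): hands the job in; it is judged then, once.
The state is a dict: "time_s": time; "qpos": joint angles; "joint_vel": joint speeds; "tau": joint torques, N m; "ee_pos": TCP position; "eef_rot": TCP orientation; "force": force on the tool from outside, world axes, zero at the start; "moment": the same for the moment, N m; "grip_width": finger opening in m; "grip_force": force on a finger pad.
Only numpy, scipy, OpenCV 4.12 (cv2) and the standard library are available. Lean on these libraries where they do the work, as an engineer would, in place of code of your own. Each camera call takes 0.05 s, during which the arm holds its last target. There are 200 camera calls.

## Working session

There is one attempt and no reset: what is moved stays moved. The work goes in short steps, Python scripts to look and compute and a tool call to move; the robot and the scene stay as the last step left them, time stands still between calls to the robot, and variables do not carry over. Pictures are saved under pics/ and viewed, at most 10 in all, crops included, and the job is handed in when it is done.

Besides the shell and the picture viewer there is one more tool, called by a JSON object that holds its "method" and its "body". arm_command: Moves the arm, as the interface text tells. Its arguments: {"type":"object","properties":{"plan":{"type":"array"},"squeeze":{"type":"number"}},"required":["plan"]}

```bash
mkdir -p pics; python3 - <<'E'
from station import ctrl,cams
import cv2,numpy as np
o=ctrl.get_obs();print(o)
for n in("top","side"):
    p,d=cams.camera(n);cv2.imwrite(f"pics/{n}0.png",p);np.save(f"{n}0.npy",d)
    i=cams.camera_info(n);print(n,i)
E
```

```text
{'time_s': 0.0, 'qpos': array([ 1.12838857e+00,  3.00494609e-01,  1.52157685e+00,  9.87254034e-07,
        1.32068497e+00, -6.66400533e-02]), 'joint_vel': array([ 0.00157055,  0.00016121,  0.00105545, -0.00074986,  0.00040965,
        0.00150825]), 'tau': array([-3.29980794e-04, -5.31811166e+01, -3.52729332e+01,  7.07349926e-02,
        2.45210849e-02, -1.16248375e-04]), 'ee_pos': array([0.20175514, 0.51138191, 0.20487522]), 'eef_rot': array([-3.14043152e+00, -7.84510834e-05,  2.76582466e+00]), 'force': array([ 0.73476601, -0.13475363,  0.0427908 ]), 'moment': array([-0.03617582,  0.02640966,  0.01846362]), 'grip_force': 0.0, 'grip_width': 0.09380440664632798}
top {'fx': 434.25907460864414, 'fy': 434.25907460864414, 'cx': 279.8787551785461, 'cy': 210.8127811230558, 'world_to_cam': array([[-0.02705561, -0.99923585,  0.02820848,  0.01303817],
       [-0.99349747,  0.02375688, -0.11134802,  0.58100516],
       [ 0.11059279, -0.03103764, -0.99338104,  0.96204989],
       [ 0.        ,  0.        ,  0.        ,  1.        ]])}
side {'fx': 442.6391197943001, 'fy': 442.6391197943001, 'cx': 277.87159333462165, 'cy': 217.50621369312046, 'world_to_cam': array([[-0.97515583, -0.22099561, -0.01523328,  0.56695621],
       [-0.15084228,  0.71281332, -0.68494071,  0.13111167],
       [ 0.16222738, -0.6656261 , -0.72843954,  0.85850994],
       [ 0.        ,  0.        ,  0.        ,  1.        ]])}
```

View pics/top0.png

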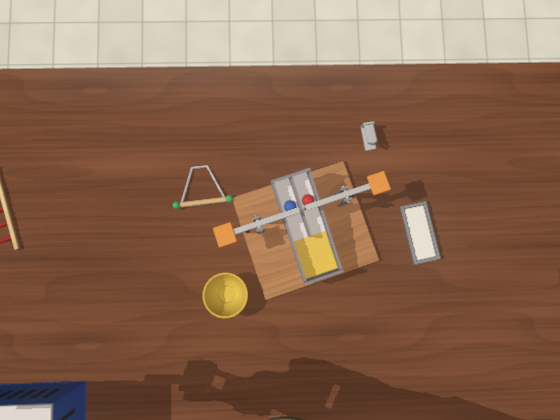

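View pics/side0.png

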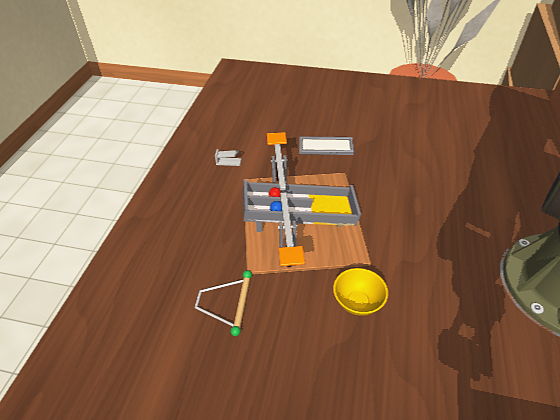

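The red ball is in the right lane, at (308,200) in the top view, and its paddle is at (378,183). The blue ball is on the left at (290,206), with its paddle at (224,235). The clip at (370,136) and the cuttlebone frame at (420,232) lie near the right paddle.

```bash
python3 - <<'E'
from station import ctrl,cams
import cv2,numpy as np
from scipy.spatial.transform import Rotation as R
for n in("top","side"):
    p=cv2.imread(f"pics/{n}0.png");d=np.load(f"{n}0.npy");i=cams.camera_info(n);T=np.linalg.inv(i["world_to_cam"])
    h=cv2.cvtColor(p,cv2.COLOR_BGR2HSV)
    m=cv2.inRange(h,(10,200,180),(19,255,255))
    k,l,s,c=cv2.connectedComponentsWithStats(m)
    for j in range(1,k):
        if s[j,4]<80: continue
        v,u=np.where((l==j)&(d>0));z=d[v,u]
        P=np.c_[(u-i["cx"])/i["fx"]*z,(v-i["cy"])/i["fy"]*z,z]@T[:3,:3].T+T[:3,3]
        if np.median(P[:,2])<.08: continue
        P=P[P[:,2]>.093];print(n,s[j],P.mean(0).round(4),P.min(0).round(3),P.max(0).round(3),cv2.minAreaRect((P[:,:2]*1000).astype(np.float32)))
o=ctrl.get_obs();print(R.from_euler('xyz',o['eef_rot']).as_matrix().round(3))
E
```

```text
side [267 132  20  13 205] [ 0.6333 -0.2141  0.0999] [ 0.609 -0.242  0.095] [ 0.658 -0.191  0.104] ((633.6401977539062, -215.64276123046875), (43.08689880371094, 42.188297271728516), 17.019338607788086)
side [278 246  27  20 428] [0.5289 0.1187 0.0999] [0.503 0.094 0.094] [0.556 0.142 0.103] ((529.1700439453125, 117.97752380371094), (43.555877685546875, 41.101356506347656), 16.90982437133789)
[[-0.93   0.367 -0.   ]
 [ 0.367  0.93  -0.001]
 [ 0.    -0.001 -1.   ]]
```

The manual's scale: shifts go in shares of 400 mm and turns go in shares of pi rad. Converting my numbers, -395 mm / 400 = -0.9875, -360 mm / 400 = -0.9, 0.49 rad / 3.1416 = 0.156.

{"method": "arm_command", "body": {"plan": [[[-0.075, -0.0575, 0, 0, 0, 0.0127, 1], [-0.15, -0.115, 0, 0, 0, 0.0255, 1], [-0.225, -0.175, 0, 0, 0, 0.0382, 1], [-0.3, -0.2325, 0, 0, 0, 0.0509, 1], [-0.375, -0.29, 0, 0, 0, 0.0637, 1], [-0.4625, -0.3575, 0, 0, 0, 0.0796, 1], [-0.55, -0.425, 0, 0, 0, 0.0955, 1], [-0.6375, -0.495, 0, 0, 0, 0.1082, 1], [-0.725, -0.5625, 0, 0, 0, 0.1241, 1], [-0.8125, -0.63, 0, 0, 0, 0.1401, 1], [-0.9, -0.6975, 0, 0, 0, 0.156, 1], [-0.9875, -0.765, 0, 0, 0, 0.1687, 1]]], "squeeze": 10}}

```text
time_s: 1.3
ee_pos: [0.4575, 0.0802, 0.2054]
eef_rot: [-3.141, -0.0, 2.234]
force: [0.3, 0.5, 0.2]
grip_width: 0.002
grip_force: 0.0
```

```bash
cat > h.py <<'E'
from station import ctrl,cams
import numpy as np
from scipy.spatial.transform import Rotation as R
def go(x,y,z):
    o=ctrl.get_obs();M=R.from_euler('xyz',o['eef_rot'])
    G=R.from_matrix(np.array([[-.299,.954,0],[.954,.299,0],[0,0,-1]]).T)
    print(o['time_s'],o['ee_pos'].round(4),o['force'].round(2),o['grip_width'],'shift mm',(M.inv().apply(np.array([x,y,z])-o['ee_pos'])*1000).round(1),'turn',(M.inv()*G).as_rotvec().round(3))
E
python3 -c "
from h import *;go(.633,-.2145,.15)"
```

```text
1.3 [0.4575 0.0802 0.2054] [0.29 0.45 0.18] 0.002026095222855041 shift mm [-340.3  -43.    55.3] turn [-0.    -0.     0.359]
```

Converted, -340 mm / 400 = -0.85, -330 mm / 400 = -0.825, 0.359 rad / 3.1416 = 0.1143.

{"method": "arm_command", "body": {"plan": [[[-0.0875, -0.01, 0, 0, 0, 0.0127, 1], [-0.175, -0.0225, 0, 0, 0, 0.0255, 1], [-0.2625, -0.0325, 0, 0, 0, 0.0382, 1], [-0.35, -0.045, 0, 0, 0, 0.0509, 1], [-0.4375, -0.055, 0, 0, 0, 0.0637, 1], [-0.525, -0.0675, 0, 0, 0, 0.0764, 1], [-0.6125, -0.0775, 0.0125, 0, 0, 0.0891, 1], [-0.7, -0.0875, 0.0375, 0, 0, 0.1019, 1], [-0.775, -0.0975, 0.075, 0, 0, 0.1082, 1], [-0.825, -0.105, 0.1125, 0, 0, 0.1143, 1], [-0.85, -0.1075, 0.1375, 0, 0, 0.1143, 1], [-0.85, -0.1075, 0.1375, 0, 0, 0.1143, 1]]]}}

```text
time_s: 2.5
ee_pos: [0.6324, -0.2124, 0.1484]
eef_rot: [-3.139, -0.002, 1.876]
force: [0.2, 0.2, -0.4]
grip_width: 0.0007
grip_force: 0.0
```

```bash
python3 -c "
from h import *;import cv2
go(.633,-.2145,.11)
p,d=cams.camera('side');cv2.imwrite('pics/s1.png',cv2.resize(p[80:300,170:400],None,fx=2.5,fy=2.5))
"
```

```text
2.5 [ 0.6324 -0.2124  0.1484] [ 0.18  0.24 -0.4 ] 0.0007202238770260367 shift mm [-2.2  0.  38.3] turn [-0.002 -0.002  0.002]
```

View pics/s1.png

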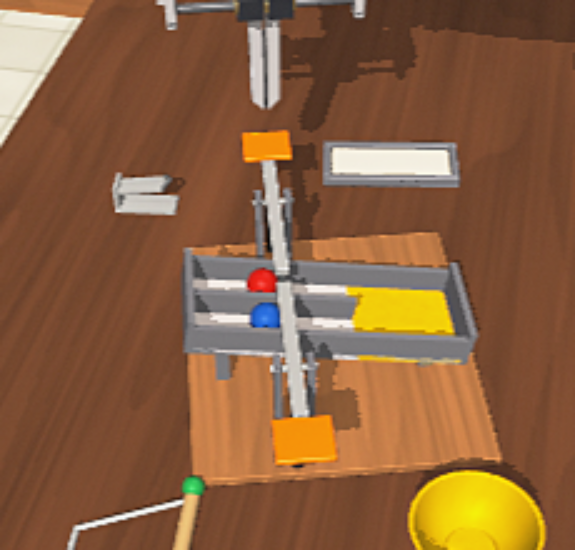

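The closed fingertips at (265,100) in the crop hang over the right paddle at (267,146), and both balls are still behind their gates. I'll press now.

Converted, 73 mm / 400 = 0.1825, 71 mm / 400 = 0.1775.

{"method": "arm_command", "body": {"plan": [[[-0.005, 0, 0.0375, 0, 0, 0, 1], [-0.005, 0, 0.075, 0, 0, 0, 1], [-0.005, 0, 0.1, 0, 0, 0, 1], [-0.005, 0, 0.115, 0, 0, 0, 1], [-0.005, 0, 0.1275, 0, 0, 0, 1], [-0.005, 0, 0.14, 0, 0, 0, 1], [-0.005, 0, 0.15, 0, 0, 0, 1], [-0.005, 0, 0.16, 0, 0, 0, 1], [-0.005, 0, 0.17, 0, 0, 0, 1], [-0.005, 0, 0.1775, 0, 0, 0, 1], [-0.005, 0, 0.1825, 0, 0, 0, 1], [-0.005, 0, 0.1825, 0, 0, 0, 1]]]}}

```text
time_s: 3.75
ee_pos: [0.6336, -0.2139, 0.0773]
eef_rot: [3.142, -0.0, 1.877]
force: [0.7, 1.0, 3.4]
grip_width: 0.0006
grip_force: 1.4
```

```bash
python3 -c "
from h import *;import cv2
go(.633,-.2145,.07)
p,d=cams.camera('side');cv2.imwrite('pics/s2.png',cv2.resize(p[80:300,170:400],None,fx=2.5,fy=2.5))
"
```

```text
3.75 [ 0.6336 -0.2139  0.0773] [0.74 1.   3.43] 0.0005757186878626811 shift mm [-0.4 -0.8  7.3] turn [ 0.    -0.     0.002]
```

View pics/s2.png

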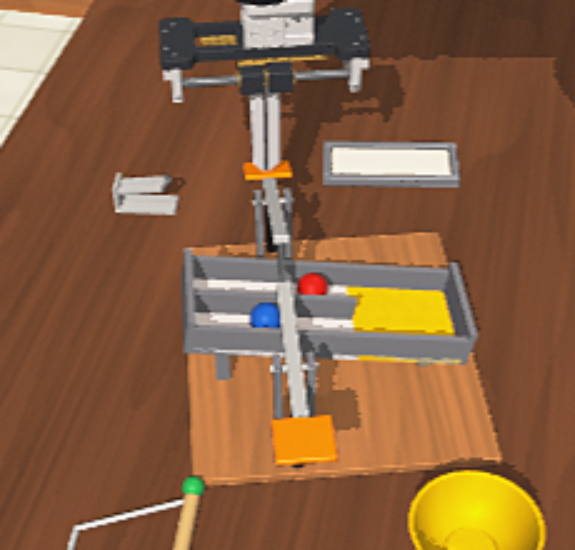

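The red ball has passed the gate and is rolling at (313,285). I'll press a little further while it rolls into the tray.

{"method": "arm_command", "body": {"plan": [[[0, 0, 0.005, 0, 0, 0, 1], [0, 0, 0.0075, 0, 0, 0, 1], [0, 0, 0.0075, 0, 0, 0, 1], [0, 0, 0.0075, 0, 0, 0, 1], [0, 0, 0.0075, 0, 0, 0, 1], [0, 0, 0.0075, 0, 0, 0, 1], [0, 0, 0.0075, 0, 0, 0, 1], [0, 0, 0.0075, 0, 0, 0, 1], [0, 0, 0.0075, 0, 0, 0, 1], [0, 0, 0.0075, 0, 0, 0, 1], [0, 0, 0.0075, 0, 0, 0, 1], [0, 0, 0.0075, 0, 0, 0, 1]]]}}

```text
time_s: 5.0
ee_pos: [0.6336, -0.214, 0.0745]
eef_rot: [3.142, 0.0, 1.877]
force: [1.2, 0.7, 3.2]
grip_width: 0.001
grip_force: 1.5
```

```bash
python3 -c "
from h import *;import cv2
go(.633,-.2145,.15)
p,d=cams.camera('side');cv2.imwrite('pics/s3.png',cv2.resize(p[80:300,170:400],None,fx=2.5,fy=2.5))
"
```

```text
5.0 [ 0.6336 -0.214   0.0745] [1.25 0.69 3.24] 0.001012662688330976 shift mm [ -0.3  -0.7 -75.5] turn [0.    0.    0.002]
```

View pics/s3.png

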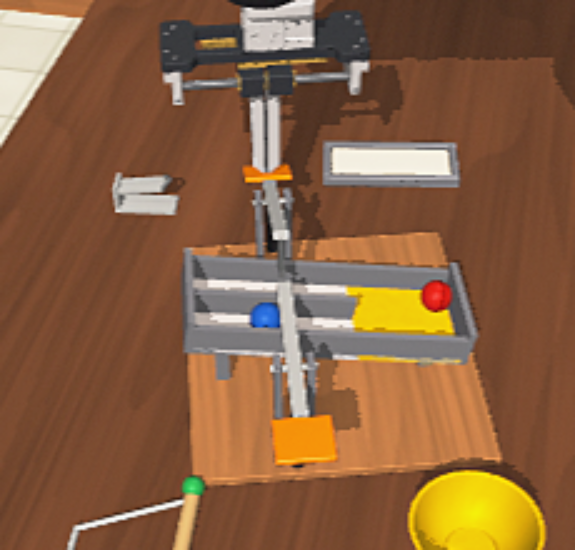

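The red ball is in the tray against the end wall at (437,295), and blue hasn't moved. Next I release gently and lift clear.

Converted, -110 mm / 400 = -0.275, -95 mm / 400 = -0.2375.

{"method": "arm_command", "body": {"plan": [[[0, 0, -0.01, 0, 0, 0, 1], [0, 0, -0.0225, 0, 0, 0, 1], [0, 0, -0.035, 0, 0, 0, 1], [0, 0, -0.0475, 0, 0, 0, 1], [0, 0, -0.06, 0, 0, 0, 1], [0, 0, -0.0725, 0, 0, 0, 1], [0, 0, -0.09, 0, 0, 0, 1], [0, 0, -0.125, 0, 0, 0, 1], [0, 0, -0.175, 0, 0, 0, 1], [0, 0, -0.2375, 0, 0, 0, 1], [0, 0, -0.275, 0, 0, 0, 1], [0, 0, -0.275, 0, 0, 0, 1]]]}}

```text
time_s: 6.25
ee_pos: [0.6343, -0.2142, 0.1873]
eef_rot: [3.138, 0.003, 1.877]
force: [0.4, 0.6, -0.4]
grip_width: 0.0008
grip_force: 0.0
```

{"method": "arm_command", "body": {"plan": [[[0, 0, 0, 0, 0, 0, 1], [0, 0, 0, 0, 0, 0, 1], [0, 0, 0, 0, 0, 0, 1], [0, 0, 0, 0, 0, 0, 1], [0, 0, 0, 0, 0, 0, 1], [0, 0, 0, 0, 0, 0, 1]]]}}

```text
time_s: 6.85
ee_pos: [0.6335, -0.214, 0.1843]
eef_rot: [-3.141, -0.0, 1.877]
force: [-0.1, -0.8, 0.1]
grip_width: 0.0006
grip_force: 0.0
```

```bash
python3 -c "
from h import *;import cv2
go(.633,-.2145,.15)
p,d=cams.camera('side');cv2.imwrite('pics/s4.png',cv2.resize(p[80:300,170:400],None,fx=2.5,fy=2.5))
"
```

```text
6.85 [ 0.6335 -0.214   0.1843] [-0.06 -0.79  0.11] 0.0005598007258013304 shift mm [-0.3 -0.7 34.3] turn [-0.    -0.     0.002]
```

View pics/s4.png

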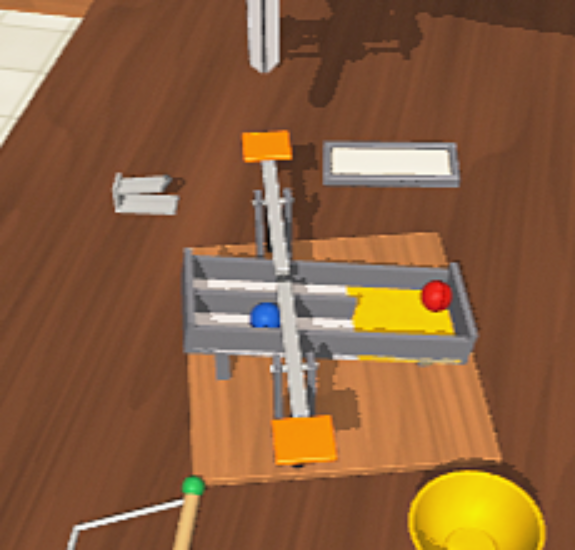

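The paddle is back up at (267,146), exactly where it started. The red ball is in the tray, blue is still behind its gate, and nothing else moved.

```bash
python3 -c "
from station import ctrl;print(ctrl.hand_in())"
```

```text
the job is handed in; nothing more can be done
None
```

Job handed in at about 7 s: the right paddle was pressed and let all the way back up, the red ball is in the yellow tray, and the blue ball and the things lying around show no movement in the last side-camera view.

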